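Sort hollow finials from solid ones by weight

TASK

The three white finials standing on the bench look the same, but each is either hollow (about 150 g) or solid (about 550 g): lift each one to find out. Stand every hollow one upright on the floor of the yellow tray and every solid one upright on the floor of the black tray; there are one or two of each kind. Set them down without dropping or knocking them over, and leave the other things on the bench where they are.

Things in the scene. Friction and masses are not known exactly. Their poses are not given: they have to be found in the camera images.
- form_a: one of the three look-alikes: white glazed turned finial, 128 mm tall, standing upright on a flat round foot 58 mm across, which is its greatest width but for a 59 mm belly; above the shoulder (82 mm up) rises a plain round neck 30 mm across, straight from 86 to 120 mm up, to be gripped from above. Hollow (130 to 165 g in all) or solid (480 to 640 g in all): this varies from start to start and cannot be seen. Origin: centre of the foot's underside, z up through the neck.
- form_b: one of the three look-alikes: white glazed turned finial, 128 mm tall, standing upright on a flat round foot 58 mm across, which is its greatest width but for a 59 mm belly; above the shoulder (82 mm up) rises a plain round neck 30 mm across, straight from 86 to 120 mm up, to be gripped from above. Hollow (130 to 165 g in all) or solid (480 to 640 g in all): this varies from start to start and cannot be seen. Origin: centre of the foot's underside, z up through the neck.
- form_c: one of the three look-alikes: white glazed turned finial, 128 mm tall, standing upright on a flat round foot 58 mm across, which is its greatest width but for a 59 mm belly; above the shoulder (82 mm up) rises a plain round neck 30 mm across, straight from 86 to 120 mm up, to be gripped from above. Hollow (130 to 165 g in all) or solid (480 to 640 g in all): this varies from start to start and cannot be seen. Origin: centre of the foot's underside, z up through the neck.
- tray_yellow: yellow tray, fixed to the bench, open on top, 220 mm along its x by 130 mm along its y, 35 mm high outside, walls 5 mm, inner floor 5 mm above the bench; it takes three finials in a row along its x. Origin: centre of its underside; axes along its sides, z up. It may be on either side. For the hollow finials.
- tray_black: black tray, fixed to the bench, open on top, 220 mm along its x by 130 mm along its y, 35 mm high outside, walls 5 mm, inner floor 5 mm above the bench; it takes three finials in a row along its x. Origin: centre of its underside; axes along its sides, z up. It may be on either side. For the solid finials.
- cup: bystander: blue cup, 60 mm across, 60 mm high, origin under its centre
- tape: bystander: orange ring (roll of tape) lying flat, 76 mm across, 24 mm high, origin under its centre
- block: bystander: cork block 32 x 32 x 28 mm high, standing among the finials, origin under its centre
- strip: bystander: yellow strip 24 x 180 x 9 mm, long side along its y, origin under its centre
- brush: bystander: brush 170 mm long lying along its x, less than 40 mm high, origin under its centre
- jar: bystander: amber jar with black cap, 60 mm across, 75 mm high, origin under its centre

How it is judged:
At the end, for the whole second after the job is handed in: Each finial stands upright (within 0.15 rad) on the inner floor of a tray (foot's centre within 80 mm of the tray's centre along its length, 40 mm across it), at rest and released; those in the yellow tray are hollow (weigh less than 3.3 N on it), those in the black tray solid (more than 3.3 N) (((x of form_a in the frame of tray_yellow between -0.08 and 0.08 m and y of form_a in the frame of tray_yellow between -0.04 and 0.04 m and z of form_a in the frame of tray_yellow between 0 and 0.012 m and contact force between form_a and tray_yellow below 3.3 N) or (x of form_a in the frame of tray_black between -0.08 and 0.08 m and y of form_a in the frame of tray_black between -0.04 and 0.04 m and z of form_a in the frame of tray_black between 0 and 0.012 m and contact force between form_a and tray_black above 3.3 N)) and angle between each of form_a, form_b, form_c's own z axis and vertical below 0.15 rad and linear speed of each of form_a, form_b, form_c below 0.02 m/s and contact force between each of form_a, form_b, form_c and the fingers below 0.1 N and ((x of form_b in the frame of tray_yellow between -0.08 and 0.08 m and y of form_b in the frame of tray_yellow between -0.04 and 0.04 m and z of form_b in the frame of tray_yellow between 0 and 0.012 m and contact force between form_b and tray_yellow below 3.3 N) or (x of form_b in the frame of tray_black between -0.08 and 0.08 m and y of form_b in the frame of tray_black between -0.04 and 0.04 m and z of form_b in the frame of tray_black between 0 and 0.012 m and contact force between form_b and tray_black above 3.3 N)) and ((x of form_c in the frame of tray_yellow between -0.08 and 0.08 m and y of form_c in the frame of tray_yellow between -0.04 and 0.04 m and z of form_c in the frame of tray_yellow between 0 and 0.012 m and contact force between form_c and tray_yellow below 3.3 N) or (x of form_c in the frame of tray_black between -0.08 and 0.08 m and y of form_c in the frame of tray_black between -0.04 and 0.04 m and z of form_c in the frame of tray_black between 0 and 0.012 m and contact force between form_c and tray_black above 3.3 N))); the robot touches nothing.
It fails at once if a finial is dropped: it moves faster than 0.5 m/s with its foot less than 20 mm above the bench ((linear speed of form_a above 0.5 m/s and height (world z) of form_a below 0.02 m) or (linear speed of form_b above 0.5 m/s and height (world z) of form_b below 0.02 m) or (linear speed of form_c above 0.5 m/s and height (world z) of form_c below 0.02 m)).
It fails at once if a finial is knocked over (tilts more than 1 rad) (angle between any of form_a, form_b, form_c's own z axis and vertical above 1 rad).
It fails at once if a bystander is moved more than 30 mm (distance of any of cup, tape, block, strip, brush, jar from where it was at the start of the episode above 0.03 m).
It also fails if it takes over 67 s, if anything falls off the work surface, if the arm or the gripper's body presses on something with over 40 N, if the wrist force passes 120 N, or if a joint passes its speed limit or range.

ROBOT

A 6-joint arm with a two-finger parallel gripper is mounted at the origin on the work surface. World frame = base frame: x ahead of the robot, y to its left, z up, the work surface at z = 0. Lengths are in m, angles in rad, forces in N, time in s.
With the tool pointing down it reaches from about 0.35 to 0.975 m from the base axis. Payload 4.9 kg.
Tool frame: the origin (TCP) lies on the mounting face of the last link; the fingertips stand 173 mm ahead of it and the grasp point (between the pads) lies 155 mm ahead of it; x points along the fingers, z is the direction in which the jaws open and shut, and the axes are right-handed (so a half turn about x gives the same grasp; the last joint's range is limited). The gripper opens to 85 mm and grips with 20 to 120 N. Pads are 22 mm wide; open, the fingers measure 114 mm over their backs; the gripper's body (76 mm by 85 mm) begins 54 mm behind the grasp point. The pads swing forward as they close: fully open they stand 13 mm farther back than shut.
Start: joints at [-1.399, 0.053, 1.613, -0, 1.476, -0.119], TCP at [0.179, -0.599, 0.405] pointing down, gripper open.
Joint ranges: [-3.01, 3.01], [-1.01, 2.22], [0.06, 2.58], [-1.02, 4.17], [0.09, 2.62], [-3.14, 3.14]. Speed limits (rad/s): [2.57, 2.57, 3.14, 3.14, 3.14, 3.14].

INTERFACE

Orientations are given as a rotation vector (axis times angle).
In Python, from station import get_obs, get_image, get_calibration, finish_job, look_for, masks_of, tip_of gives the robot as it stands.
- The arm moves only by the tool carry_out, never from a script. Its argument "increments" is a list of rows, each a list of 3 entries, a list of its own where there are three numbers: the turn, a rotation vector about the world's x, y, z in units of 0.1 rad (1.0 is 0.1 rad), then the shift along the world's x, y, z in units of 20 mm (1.0 is 20 mm), then the opening, from 0 (shut) to 1 (fully open). A call has 1 to 8 rows; each row shifts and turns the pose as measured when the row begins; what a row does not reach is not made up. A row lasts 1/10 s, in which the tool goes at most 50 mm and 8.59 degrees, less where a joint would pass 70% of its speed; a pose out of reach is approached as far as the arm can. A call with a number of a shift or a turn outside -1 to 1 is refused whole. A call with a gripper value outside its range is refused whole. The fingers move at their own pace and stop on an object; "squeeze" is the grip in N (left out, the last holds). Time passes only in rows, so rows that do not move let the fingers close. It gives the time, the measured TCP pose, the force and the opening at its end, in the units of the state.
- get_obs(): the state, without advancing time (a new reading comes with each control period).
- get_image(name): name is "scene" or "top" or "wrist"; returns (picture, depth): 480x640x3 uint8, blue, green, red; 480x640 float32, m along the optical axis (not along the pixel's ray), 0 where there is no reading.
- get_calibration(name): a dict with "fx", "fy", "cx", "cy" (pixels), "position" and "orientation" of the camera in the world. Camera axes: x right, y down, z forward; pixel columns grow to the right and rows downward; lengths in m; the calibration is good to about 2 mm. The wrist camera is an equidistant fisheye: a pixel r from the principal point sees the ray r / f radians off the axis. A picture is of the moment at which its call begins: read the wrist's pose just before it. get_calibration takes no time and is no camera call; for the wrist camera it gives the pose at the moment of the call.
- finish_job(): hands the job in, once; it reports no verdict.
Trained networks look in the newest picture that a camera, given by its name, has taken for a name from the list of things; names that differ only in an ending like _2 or _b are one class to them, and where a whole thing is asked for, a point or a joint stands for the part that bears it (a point fixed in the world has none). Each returns a list of dicts, best first, with "p" (0 to 1); they miss things now and then, are a little off and sometimes report something else, mostly with a low value. They report only what shows in the picture. A call takes as long as a camera call.
- look_for(camera, query): "centre" ([column, row] in pixels, amid what is visible of it).
- masks_of(camera, query): "region" (480x640 bool, what is visible of it) and "centre" ([column, row] in pixels, amid what is visible of it).
- tip_of(camera, query): "centre" ([column, row] in pixels: a listed point, or the origin of a listed thing).
The state is a dict: "t": time; "q": joint angles; "dq": joint speeds; "effort": joint torques, N m; "tool_pos": TCP position; "tool_rot": TCP orientation; "contact_force": force on the tool from outside, world axes, zero at the start; "wrist_torque": the same for the moment, N m; "opening": finger opening in m.
Only numpy, scipy, OpenCV 4.12 (cv2) and the standard library are available. Lean on these libraries where they do the work, as an engineer would, in place of code of your own. Each camera call takes 0.05 s, during which the arm holds its last target.

## Working session

There is one attempt and no reset: what is moved stays moved. The work goes in short steps, Python scripts to look and compute and a tool call to move; the robot and the scene stay as the last step left them, time stands still between calls to the robot, and variables do not carry over. Pictures are saved under pics/ and viewed, and the job is handed in when it is done.

Besides the shell and the picture viewer there is one more tool, called after "Emit:" in YAML: its name, and indented under it one key for each argument. carry_out: Moves the arm, as the interface text tells. Shifts and turns lie within -1 to 1; 1 stands for 20 mm of shift or 0.1 rad of turn. Its arguments: {"type":"object","properties":{"increments":{"type":"array","items":{"type":"array"}},"squeeze":{"type":"number"}},"required":["increments"]}

```bash
ls; mkdir -p pics; cat > h.py <<'E'
import numpy as np, cv2
from station import *
from scipy.spatial.transform import Rotation as R
def cam(name):
    c=get_calibration(name); o=np.array(c["orientation"],float)
    M=o if o.shape==(3,3) else R.from_rotvec(o).as_matrix()
    return c,M,np.array(c["position"])
def world(name,u,v,d):
    c,M,p=cam(name)
    return p+M@np.array([(u-c["cx"])/c["fx"]*d,(v-c["cy"])/c["fy"]*d,d])
def cloud(name,depth,reg):
    c,M,p=cam(name); v,u=np.nonzero(reg&(depth>0)); d=depth[v,u]
    return p+(M@np.array([(u-c["cx"])/c["fx"]*d,(v-c["cy"])/c["fy"]*d,d])).T
E
python3 - <<'E'
from h import *
o=get_obs(); print(o)
for n in ["scene","top"]:
    im,d=get_image(n); cv2.imwrite(f"pics/{n}0.png",im); np.save(f"{n}d.npy",d); print(n,get_calibration(n))
for q in ["form_a","tray_yellow","tray_black","cup","tape","block","strip","brush","jar"]:
    d=np.load("topd.npy")
    for m in masks_of("top",q):
        if m["p"]<.3: continue
        P=cloud("top",d,m["region"]); 
        if len(P)==0: continue
        zt=np.percentile(P[:,2],97); T=P[P[:,2]>zt-.01]
        (cx,cy),wh,a=cv2.minAreaRect((P[:,:2]*1000).astype(np.float32))
        print(q,round(m["p"],2),np.round(m["centre"]),"mean",P.mean(0).round(3),"zt",zt.round(3),"top",T.mean(0).round(3),"rect",round(cx),round(cy),np.round(wh),round(a,1))
E
```

```text
pics
{'t': 0.0, 'q': array([-1.39900781e+00,  5.33792810e-02,  1.61425721e+00, -1.97490105e-05,
        1.47600218e+00, -1.18963308e-01]), 'dq': array([-0.00039388, -0.00161256,  0.00026907,  0.00072071, -0.00183336,
        0.00070208]), 'effort': array([ 3.01898886e-03, -3.93681550e+01, -3.70175028e+01, -1.55943695e-05,
        7.03983824e-03,  4.92098096e-06]), 'tool_pos': array([ 0.17914665, -0.5985078 ,  0.40347073]), 'tool_rot': array([ 0.99377119,  1.33436823, -0.99145461]), 'contact_force': array([ 1.34409233, -0.37883024,  0.80284445]), 'wrist_torque': array([-0.01367207,  0.02935452, -0.01169658]), 'opening': 0.08507143015097873}
scene {'fx': 530.0584903913048, 'fy': 530.0584903913048, 'cx': 307.3553208378109, 'cy': 242.25919698528384, 'position': array([ 0.91026107, -0.54424494,  0.82817471]), 'orientation': array([-2.41003241, -0.62388313,  0.23010888])}
top {'fx': 533.2607039981685, 'fy': 533.2607039981685, 'cx': 331.6372138099188, 'cy': 230.74880266283407, 'position': array([0.53384845, 0.00542873, 1.13570701]), 'orientation': array([-2.1892062 ,  2.19565719, -0.0668724
[... 683 characters left out ...]
] rect 451 -78 [57. 56.] 89.8
cup 0.96 [396. 196.] mean [ 0.672 -0.131  0.027] zt 0.062 top [ 0.67  -0.13   0.059] rect 667 -130 [64. 57.] 64.8
tape 0.66 [269. 198.] mean [0.649 0.13  0.023] zt 0.028 top [0.649 0.131 0.024] rect 649 131 [75. 73.] 44.6
block 0.77 [374. 249.] mean [ 0.552 -0.086  0.028] zt 0.032 top [ 0.552 -0.086  0.028] rect 552 -86 [32. 27.] 89.7
strip 0.55 [324. 155.] mean [0.763 0.02  0.009] zt 0.014 top [0.763 0.022 0.009] rect 765 23 [180.  29.] 89.9
brush 0.7 [450. 159.] mean [ 0.75  -0.261  0.018] zt 0.023 top [ 0.751 -0.261  0.019] rect 750 -276 [169.  42.] 84.5
jar 0.96 [212. 163.] mean [0.739 0.242 0.064] zt 0.079 top [0.743 0.247 0.075] rect 740 252 [54. 72.] 15.5
```

View pics/top0.png

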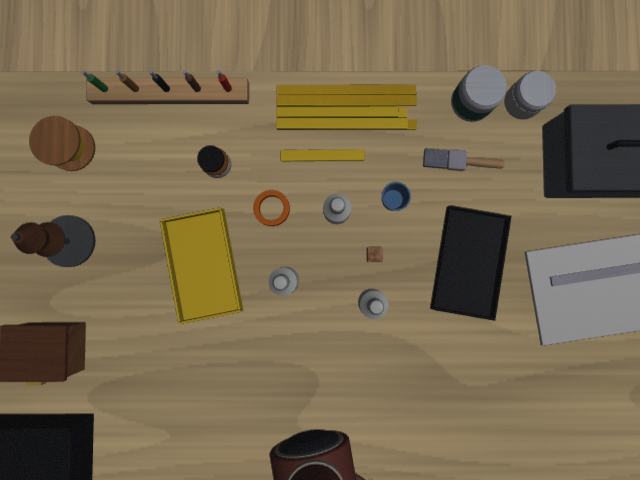

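View pics/scene0.png

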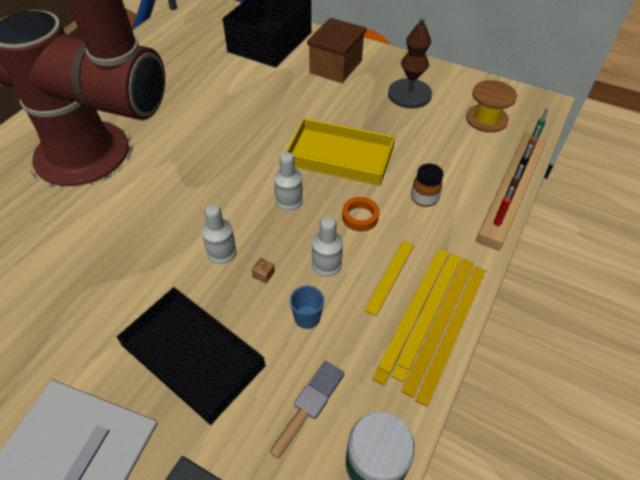

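```bash
python3 - <<'E'
from h import *
o=get_obs(); print(R.from_rotvec(o["tool_rot"]).as_matrix().round(3),R.from_rotvec(o["tool_rot"]).as_matrix()[:,2])
d=np.load("topd.npy")
P=cloud("top",d,d>0)
for x,y in [(.641,-.007),(.498,.1),(.452,-.078)]:
    s=(np.hypot(P[:,0]-x,P[:,1]-y)<.03)&(P[:,2]>.118); Q=P[s]
    print(len(Q),Q.mean(0).round(4),cv2.minEnclosingCircle((Q[:,:2]*1000).astype(np.float32)), np.percentile(Q,[2,98],axis=0).round(3).tolist())
for q,c in [("y",(.529,.28)),("b",(.534,-.29))]:
    # rim points
    s=(abs(P[:,0]-c[0])<.14)&(abs(P[:,1]-c[1])<.1)&(P[:,2]>.031)&(P[:,2]<.039); Q=P[s]
    print(q,len(Q),cv2.minAreaRect((Q[:,:2]*1000).astype(np.float32)))
E
```

```text
[[ 0.     0.958  0.287]
 [-0.     0.287 -0.958]
 [-1.    -0.     0.   ]] [ 2.86695258e-01 -9.58021828e-01  7.05564028e-05]
186 [ 0.644  -0.0071  0.1255] ((644.5701293945312, -7.323238372802734), 14.781749725341797) [[0.632, -0.02, 0.12], [0.658, 0.006, 0.13]]
194 [0.497  0.1014 0.1255] ((496.8881530761719, 101.93889617919922), 14.890274047851562) [[0.484, 0.088, 0.119], [0.51, 0.114, 0.13]]
195 [ 0.451  -0.0793  0.1253] ((450.5556945800781, -79.74002838134766), 14.896459579467773) [[0.438, -0.093, 0.119], [0.464, -0.067, 0.13]]
y 843 ((529.5814208984375, 276.1146545410156), (220.6233367919922, 131.47601318359375), 11.342023849487305)
b 822 ((533.78125, -285.8052978515625), (130.88796997070312, 220.1378173828125), 79.75634765625)
```

The top view shows the three finials (necks at about (338,206), (281,282) and (376,307)), the yellow tray at (202,265) and the black tray at (471,262). The rim fits give 220 x 131 mm, which matches the tray size. I'll go to the finial at (0.4505, -0.0795) first.

Emit:
carry_out:
  increments:
    - [[0, 0, 0], [0.5, 1, -0.1], 1]
    - [[0, 0, 0], [0.5, 1, -0.1], 1]
    - [[0, 0, 0], [0.5, 1, -0.1], 1]
    - [[0, 0, 0], [0.5, 1, -0.1], 1]
    - [[0, 0, 0], [0.5, 1, -0.1], 1]
    - [[0, 0, 0], [0.5, 1, -0.1], 1]
    - [[0, 0, 0], [0.5, 1, -0.1], 1]
    - [[0, 0, 0], [0.5, 1, -0.1], 1]
  squeeze: 90

```text
t: 1.35
tool_pos: [0.26, -0.4349, 0.3891]
tool_rot: [0.994, 1.329, -0.997]
contact_force: [0.4, 0.7, -0.4]
opening: 0.0859
```

Emit:
carry_out:
  increments:
    - [[0, 0, 0], [0.5, 1, -0.1], 1]
    - [[0, 0, 0], [0.5, 1, -0.1], 1]
    - [[0, 0, 0], [0.5, 1, -0.1], 1]
    - [[0, 0, 0], [0.5, 1, -0.1], 1]
    - [[0, 0, 0], [0.5, 1, -0.1], 1]
    - [[0, 0, 0], [0.5, 1, -0.1], 1]
    - [[0, 0, 0], [0.5, 1, -0.1], 1]
    - [[0, 0, 0], [0.5, 1, -0.1], 1]

```text
t: 2.15
tool_pos: [0.3423, -0.2677, 0.374]
tool_rot: [0.993, 1.324, -0.998]
contact_force: [0.3, -0.4, -0.3]
opening: 0.0857
```

Emit:
carry_out:
  increments:
    - [[0, 0, 0], [0.6, 1, -0.1], 1]
    - [[0, 0, 0], [0.6, 1, -0.1], 1]
    - [[0, 0, 0], [0.6, 1, -0.1], 1]
    - [[0, 0, 0], [0.6, 1, -0.1], 1]
    - [[0, 0, 0], [0.6, 1, -0.1], 1]
    - [[0, 0, 0], [0.6, 1, -0.1], 1]
    - [[0, 0, 0], [0.6, 1, -0.1], 1]
    - [[0, 0, 0], [0.6, 1, -0.1], 1]

```text
t: 2.95
tool_pos: [0.441, -0.1002, 0.3595]
tool_rot: [0.993, 1.318, -0.997]
contact_force: [0.8, -0.8, -0.2]
opening: 0.0854
```

Emit:
carry_out:
  increments:
    - [[0, 0, 0], [0.25, 0.5, 0], 1]
    - [[0, 0, 0], [0.2, 0.4, 0], 1]
    - [[0, 0, 0], [0, 0, -0.5], 1]
    - [[0, 0, 0], [0, 0, 0], 1]

```text
t: 3.35
tool_pos: [0.4507, -0.08, 0.349]
tool_rot: [0.99, 1.319, -0.995]
contact_force: [0.3, 0.3, 0.4]
opening: 0.0855
```

```bash
python3 - <<'E'
from h import *
o=get_obs();print(o["tool_pos"],R.from_rotvec(o["tool_rot"]).as_matrix().round(3))
im,d=get_image("wrist"); cv2.imwrite("pics/w1.png",im)
E
```

```text
[ 0.45072479 -0.08001858  0.34898586] [[ 0.008  0.959  0.284]
 [-0.01   0.284 -0.959]
 [-1.     0.005  0.012]]
```

View pics/w1.png

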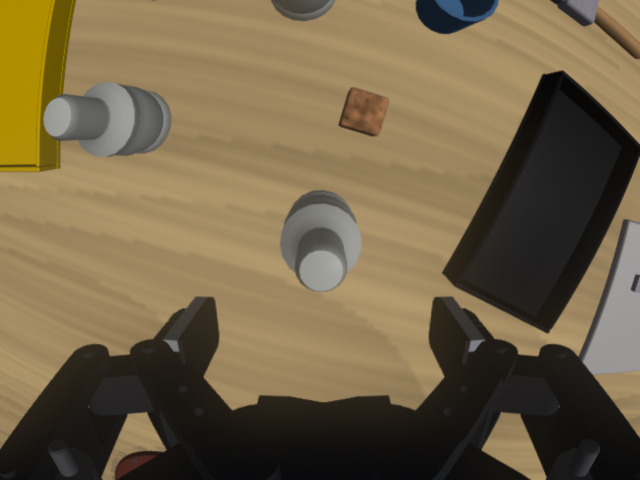

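Neck is centred between the fingers (pixel 322,268). A small tilt needs correcting; then I'll descend.

Emit:
carry_out:
  increments:
    - [[0.1, 0.08, 0], [0, 0, -0.8], 1]
    - [[0, 0, 0], [0, 0, -0.8], 1]
    - [[0, 0, 0], [0, 0, -0.8], 1]
    - [[0, 0, 0], [0, 0, -0.8], 1]
    - [[0, 0, 0], [0, 0, -0.8], 1]
    - [[0, 0, 0], [0, 0, -0.3], 1]
    - [[0, 0, 0], [0, 0, 0], 1]

```text
t: 4.1
tool_pos: [0.448, -0.0837, 0.2556]
tool_rot: [1.001, 1.333, -1.001]
contact_force: [0.1, -0.1, -0.4]
opening: 0.0853
```

```bash
cat >> h.py <<'E'
def st(target=None):
    o=get_obs();M=R.from_rotvec(o["tool_rot"]).as_matrix();x=M[:,0]
    print("t",round(o["t"],2),"tcp",o["tool_pos"].round(4),"grasp",(o["tool_pos"]+.155*x).round(4),"fix turn units",(np.array([-x[1],x[0]])*10).round(2),"jaw",np.degrees(np.arctan2(M[1,2],M[0,2])).round(1),"F",o["contact_force"].round(2),"T",o["wrist_torque"].round(2),"open",round(o["opening"],4),"eff",o["effort"].round(2))
E
python3 -c "
from h import *
st()"
```

```text
t 4.1 tcp [ 0.448  -0.0837  0.2556] grasp [ 0.4475 -0.0834  0.1006] fix turn units [-0.02 -0.03] jaw -74.0 F [ 0.09 -0.09 -0.39] T [-0.07  0.02  0.04] open 0.0853 eff [ 3.000e-02 -2.369e+01 -3.347e+01  0.000e+00 -6.000e-02  0.000e+00]
```

Emit:
carry_out:
  increments:
    - [[0, 0, 0], [0.15, 0.2, 0.3], 1]
    - [[0, 0, 0], [0, 0, 0], 1]
    - [[0, 0, 0], [0, 0, 0], 0]
    - [[0, 0, 0], [0, 0, 0], 0]
    - [[0, 0, 0], [0, 0, 0], 0]
    - [[0, 0, 0], [0, 0, 0], 0]
    - [[0, 0, 0], [0, 0, 0], 0]
    - [[0, 0, 0], [0, 0, 0], 0]

```text
t: 4.9
tool_pos: [0.4526, -0.0802, 0.2657]
tool_rot: [1.002, 1.326, -0.999]
contact_force: [0.3, -0.2, 0.1]
opening: 0.0279
```

```bash
python3 -c "
from h import *
st()"
```

```text
t 4.9 tcp [ 0.4526 -0.0802  0.2657] grasp [ 0.4531 -0.0803  0.1107] fix turn units [0.   0.03] jaw -74.0 F [ 0.28 -0.18  0.14] T [ 0.06  0.01 -0.  ] open 0.0279 eff [ 1.500e-01 -2.429e+01 -3.404e+01 -1.000e-02  6.000e-02  0.000e+00]
```

Emit:
carry_out:
  increments:
    - [[0, 0, 0], [0, 0, 0], 0]
    - [[0, 0, 0], [0, 0, 0.3], 0]
    - [[0, 0, 0], [0, 0, 0.6], 0]
    - [[0, 0, 0], [0, 0, 0.6], 0]
    - [[0, 0, 0], [0, 0, 0.3], 0]
    - [[0, 0, 0], [0, 0, 0], 0]
    - [[0, 0, 0], [0, 0, 0], 0]

```text
t: 5.6
tool_pos: [0.4503, -0.0793, 0.3007]
tool_rot: [1.001, 1.334, -1.002]
contact_force: [0.3, -0.2, -6.4]
opening: 0.0282
```

```bash
python3 -c "
from h import *
st()"
```

```text
t 5.6 tcp [ 0.4503 -0.0793  0.3007] grasp [ 0.4496 -0.0789  0.1457] fix turn units [-0.03 -0.05] jaw -74.0 F [ 0.35 -0.17 -6.43] T [ 0.03 -0.05 -0.03] open 0.0282 eff [-0.000e+00 -2.605e+01 -3.884e+01 -1.000e-02  3.000e-02  0.000e+00]
```

Wrist reads 6.4 N, so this one is solid. It goes in the black tray at the near spot, (0.480, -0.276).

Emit:
carry_out:
  increments:
    - [[0, 0, 0], [0, 0, 0.6], 0]
    - [[0, 0, 0], [0, -0.3, 0.7], 0]
    - [[0, 0, 0], [0.1, -0.7, 0.5], 0]
    - [[0, 0, 0], [0.2, -1, 0], 0]
    - [[0, 0, 0], [0.2, -1, 0], 0]
    - [[0, 0, 0], [0.2, -1, 0], 0]
    - [[0, 0, 0], [0.2, -1, 0], 0]
    - [[0, 0, 0], [0.2, -1, 0], 0]

```text
t: 6.4
tool_pos: [0.473, -0.2076, 0.3455]
tool_rot: [0.997, 1.327, -1.0]
contact_force: [0.2, -0.2, -6.0]
opening: 0.028
```

Emit:
carry_out:
  increments:
    - [[0, 0, 0], [0.2, -1, 0], 0]
    - [[0, 0, 0], [0.2, -1, 0], 0]
    - [[0, 0, 0], [0.1, -0.7, 0], 0]
    - [[0, 0, 0], [0, -0.3, 0], 0]
    - [[0, 0, 0], [0, 0, 0], 0]

```text
t: 6.9
tool_pos: [0.4832, -0.2778, 0.3498]
tool_rot: [0.999, 1.32, -1.005]
contact_force: [-0.3, 1.4, -5.9]
opening: 0.0281
```

```bash
python3 -c "
from h import *
st()"
```

```text
t 6.9 tcp [ 0.4832 -0.2778  0.3498] grasp [ 0.4837 -0.2789  0.1948] fix turn units [0.07 0.04] jaw -74.2 F [-0.25  1.39 -5.93] T [ 0.07 -0.   -0.03] open 0.0281 eff [ -0.54 -35.83 -39.67  -0.14  -0.11  -0.04]
```

Position is good. Descending by about 79 mm, then I'll look.

Emit:
carry_out:
  increments:
    - [[0.05, 0.05, 0], [0, 0, -0.6], 0]
    - [[0, 0, 0], [0, 0, -0.8], 0]
    - [[0, 0, 0], [0, 0, -0.8], 0]
    - [[0, 0, 0], [0, 0, -0.6], 0]
    - [[0, 0, 0], [0, 0, -0.4], 0]
    - [[0, 0, 0], [0, 0, 0], 0]

```text
t: 7.5
tool_pos: [0.4818, -0.2738, 0.2779]
tool_rot: [1.001, 1.335, -1.003]
contact_force: [0.3, -0.4, -6.3]
opening: 0.0281
```

```bash
python3 -c "
from h import *
st()
im,d=get_image('scene'); cv2.imwrite('pics/s1.png',im)"
```

```text
t 7.5 tcp [ 0.4818 -0.2738  0.2779] grasp [ 0.4809 -0.2734  0.1229] fix turn units [-0.03 -0.06] jaw -74.0 F [ 0.35 -0.36 -6.26] T [-0.02  0.01  0.02] open 0.0281 eff [-1.000e-01 -3.756e+01 -3.793e+01 -2.000e-02 -1.500e-01 -0.000e+00]
```

View pics/s1.png

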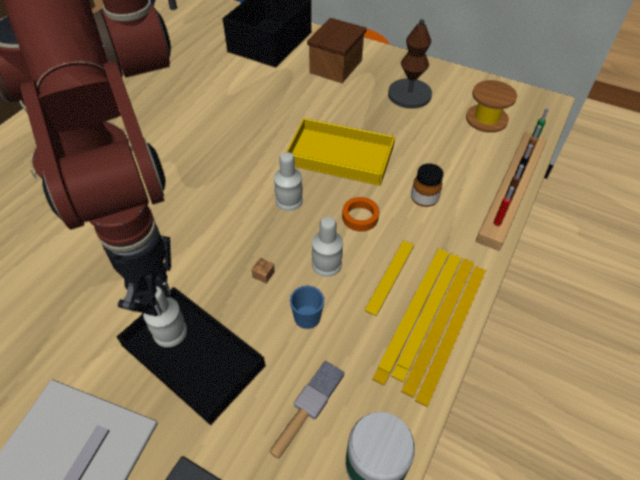

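The finial is upright over the near end of the black tray (165,325), about 7 mm above the floor. I'll ease it down.

Emit:
carry_out:
  increments:
    - [[0, 0, 0], [0, 0, -0.15], 0]
    - [[0, 0, 0], [0, 0, -0.1], 0]
    - [[0, 0, 0], [0, 0, -0.05], 0]
    - [[0, 0, 0], [0, 0, 0], 0]

```text
t: 7.95
tool_pos: [0.4829, -0.2744, 0.2745]
tool_rot: [1.0, 1.33, -1.002]
contact_force: [0.7, -0.8, -6.4]
opening: 0.0285
```

Emit:
carry_out:
  increments:
    - [[0, 0, 0], [0, 0, -0.15], 0]
    - [[0, 0, 0], [0, 0, -0.1], 0]
    - [[0, 0, 0], [0, 0, 0], 0]

```text
t: 8.25
tool_pos: [0.4834, -0.2749, 0.2708]
tool_rot: [0.999, 1.327, -1.002]
contact_force: [-0.3, 0.5, -6.1]
opening: 0.0281
```

Emit:
carry_out:
  increments:
    - [[0, 0, 0], [0, 0, -0.15], 0]
    - [[0, 0, 0], [0, 0, 0], 0]

```text
t: 8.45
tool_pos: [0.4842, -0.2755, 0.2715]
tool_rot: [0.999, 1.325, -1.001]
contact_force: [1.2, 0.1, -6.0]
opening: 0.028
```

Emit:
carry_out:
  increments:
    - [[0, 0, 0], [0, 0, -0.2], 0]
    - [[0, 0, 0], [0, 0, -0.1], 0]
    - [[0, 0, 0], [0, 0, -0.05], 0]

```text
t: 8.75
tool_pos: [0.4855, -0.2765, 0.2707]
tool_rot: [0.999, 1.323, -1.0]
contact_force: [-2.7, 1.1, 0.9]
opening: 0.028
```

Emit:
carry_out:
  increments:
    - [[0, 0, 0], [-0.05, 0.05, 0], 0.5]
    - [[0, 0, 0], [0, 0, 0], 0.7]
    - [[0, 0, 0], [0, 0, 0], 1]
    - [[0, 0, 0], [0, 0, 0], 1]
    - [[0, 0, 0], [0, 0, 0.3], 1]

```text
t: 9.25
tool_pos: [0.4852, -0.2761, 0.2772]
tool_rot: [0.998, 1.317, -1.0]
contact_force: [-0.3, 0.4, -0.4]
opening: 0.0854
```

```bash
python3 -c "
from h import *
st()
im,d=get_image('scene'); cv2.imwrite('pics/s2.png',im[200:440,60:380])"
```

```text
t 9.25 tcp [ 0.4852 -0.2761  0.2772] grasp [ 0.4865 -0.2773  0.1222] fix turn units [0.08 0.08] jaw -74.0 F [-0.29  0.36 -0.43] T [-0.01 -0.04  0.02] open 0.0854 eff [-3.000e-02 -3.424e+01 -3.443e+01 -0.000e+00 -2.100e-01  0.000e+00]
```

View pics/s2.png

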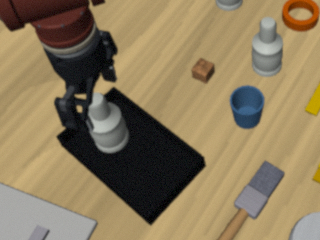

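The finial is standing upright in the tray (105,130 in the crop). Next is the finial at (0.6445, -0.007).

Emit:
carry_out:
  increments:
    - [[0.08, 0.08, 0], [0, 0, 0.8], 1]
    - [[0, 0, 0], [0, 0, 1], 1]
    - [[0, 0, 0], [0.2, 0.4, 1], 1]
    - [[0, 0, 0], [0.6, 1, 0], 1]
    - [[0, 0, 0], [0.6, 1, 0], 1]
    - [[0, 0, 0], [0.6, 1, 0], 1]
    - [[0, 0, 0], [0.6, 1, 0], 1]
    - [[0, 0, 0], [0.6, 1, 0], 1]

```text
t: 10.1
tool_pos: [0.5512, -0.1675, 0.3421]
tool_rot: [1.004, 1.315, -1.003]
contact_force: [-1.1, -0.9, 0.8]
opening: 0.0851
```

Emit:
carry_out:
  increments:
    - [[0, 0, 0], [0.6, 1, 0], 1]
    - [[0, 0, 0], [0.6, 1, 0], 1]
    - [[0, 0, 0], [0.6, 1, 0], 1]
    - [[0, 0, 0], [0.6, 1, 0], 1]
    - [[0, 0, 0], [0.6, 1, 0], 1]
    - [[0, 0, 0], [0.6, 1, 0], 1]
    - [[0, 0, 0], [0.6, 1, 0], 1]
    - [[0, 0, 0], [0, 0, 0], 1]

```text
t: 10.9
tool_pos: [0.6399, -0.0193, 0.346]
tool_rot: [1.004, 1.309, -0.997]
contact_force: [-0.1, -0.5, -0.7]
opening: 0.0851
```

```bash
python3 -c "
from h import *
st()"
```

```text
t 10.9 tcp [ 0.6399 -0.0193  0.346 ] grasp [ 0.6425 -0.0205  0.1911] fix turn units [0.07 0.17] jaw -74.1 F [-0.09 -0.47 -0.67] T [-0.05  0.03  0.03] open 0.0851 eff [  0.75 -41.16 -36.13   0.14  -0.1    0.13]
```

Emit:
carry_out:
  increments:
    - [[0.07, 0.17, 0], [0.2, 0.6, 0], 1]
    - [[0, 0, 0], [0, 0, -0.5], 1]
    - [[0, 0, 0], [0, 0, -0.3], 1]

```text
t: 11.2
tool_pos: [0.6442, -0.0072, 0.3306]
tool_rot: [1.003, 1.326, -1.003]
contact_force: [0.5, -0.3, 0.0]
opening: 0.0855
```

```bash
python3 -c "
from h import *
st()"
```

```text
t 11.2 tcp [ 0.6442 -0.0072  0.3306] grasp [ 0.6443 -0.0073  0.1756] fix turn units [0.01 0.01] jaw -74.2 F [ 0.55 -0.32  0.04] T [ 0.02  0.04 -0.02] open 0.0855 eff [ 3.400e-01 -4.365e+01 -3.700e+01  2.000e-02  3.000e-02  0.000e+00]
```

Emit:
carry_out:
  increments:
    - [[0, 0, 0], [0, 0, -0.8], 1]
    - [[0, 0, 0], [0, 0, -0.8], 1]
    - [[0, 0, 0], [0, 0, -0.8], 1]
    - [[0, 0, 0], [0, 0, -0.5], 1]
    - [[0, 0, 0], [0, 0, -0.2], 1]
    - [[0, 0, 0], [0, 0, 0], 1]

```text
t: 11.8
tool_pos: [0.6417, -0.0092, 0.2581]
tool_rot: [1.002, 1.332, -1.01]
contact_force: [-0.4, 0.2, 0.6]
opening: 0.0855
```

```bash
python3 -c "
from h import *
st()"
```

```text
t 11.8 tcp [ 0.6417 -0.0092  0.2581] grasp [ 0.6406 -0.0093  0.1032] fix turn units [ 0.   -0.07] jaw -74.3 F [-0.37  0.19  0.56] T [-0.04  0.01 -0.03] open 0.0855 eff [-5.000e-02 -4.319e+01 -3.366e+01 -1.000e-02 -2.000e-02  0.000e+00]
```

Emit:
carry_out:
  increments:
    - [[0, -0.07, 0], [0.1, 0.1, 0.15], 1]
    - [[0, 0, 0], [0, 0, 0], 0]
    - [[0, 0, 0], [0, 0, 0], 0]
    - [[0, 0, 0], [0, 0, 0], 0]
    - [[0, 0, 0], [0, 0, 0], 0]
    - [[0, 0, 0], [0, 0, 0], 0]
    - [[0, 0, 0], [0, 0, 0], 0]

```text
t: 12.5
tool_pos: [0.6451, -0.007, 0.2649]
tool_rot: [1.006, 1.321, -1.002]
contact_force: [0.3, -0.3, -1.0]
opening: 0.0281
```

```bash
python3 -c "
from h import *
st()"
```

```text
t 12.5 tcp [ 0.6451 -0.007   0.2649] grasp [ 0.6461 -0.0072  0.1099] fix turn units [0.01 0.06] jaw -74.3 F [ 0.32 -0.34 -0.97] T [ 0.03 -0.05 -0.03] open 0.0281 eff [-1.000e-02 -4.450e+01 -3.492e+01 -0.000e+00 -3.000e-02 -0.000e+00]
```

Emit:
carry_out:
  increments:
    - [[0, 0, 0], [0, 0, 0.3], 0]
    - [[0, 0, 0], [0, 0, 0.7], 0]
    - [[0, 0, 0], [0, 0, 1], 0]
    - [[0, 0, 0], [0, 0, 0.7], 0]
    - [[0, 0, 0], [0, 0, 0.3], 0]
    - [[0, 0, 0], [0, 0, 0], 0]
    - [[0, 0, 0], [0, 0, 0], 0]

```text
t: 13.2
tool_pos: [0.6444, -0.0069, 0.3293]
tool_rot: [1.006, 1.321, -1.002]
contact_force: [0.7, 0.7, -1.1]
opening: 0.0282
```

```bash
python3 -c "
from h import *
st()"
```

```text
t 13.2 tcp [ 0.6444 -0.0069  0.3293] grasp [ 0.6453 -0.0071  0.1743] fix turn units [0.01 0.06] jaw -74.3 F [ 0.72  0.73 -1.13] T [0.02 0.02 0.  ] open 0.0282 eff [ 1.000e-02 -4.373e+01 -3.694e+01 -0.000e+00 -3.000e-02 -0.000e+00]
```

About 1.1 N, so hollow. It goes in the yellow tray at the far spot, (0.5835, 0.287).

Emit:
carry_out:
  increments:
    - [[0, 0, 0], [0, 0.4, 0.2], 0]
    - [[0, 0, 0], [-0.2, 0.8, 0.2], 0]
    - [[0, 0, 0], [-0.2, 1, 0], 0]
    - [[0, 0, 0], [-0.2, 1, 0], 0]
    - [[0, 0, 0], [-0.2, 1, 0], 0]
    - [[0, 0, 0], [-0.2, 1, 0], 0]
    - [[0, 0, 0], [-0.2, 1, 0], 0]
    - [[0, 0, 0], [-0.2, 1, 0], 0]

```text
t: 14.0
tool_pos: [0.6119, 0.1475, 0.334]
tool_rot: [1.006, 1.33, -1.007]
contact_force: [-0.1, -0.0, -0.6]
opening: 0.0281
```

Emit:
carry_out:
  increments:
    - [[0, 0, 0], [-0.2, 1, 0], 0]
    - [[0, 0, 0], [-0.2, 1, 0], 0]
    - [[0, 0, 0], [-0.2, 1, 0], 0]
    - [[0, 0, 0], [-0.2, 1, 0], 0]
    - [[0, 0, 0], [-0.2, 1, 0], 0]
    - [[0, 0, 0], [-0.2, 0.8, 0], 0]
    - [[0, 0, 0], [-0.2, 0.4, 0], 0]
    - [[0, 0, 0], [0, 0, 0], 0]

```text
t: 14.8
tool_pos: [0.5754, 0.2873, 0.3309]
tool_rot: [0.996, 1.341, -1.005]
contact_force: [-0.0, -0.2, -1.3]
opening: 0.0282
```

```bash
python3 -c "
from h import *
st()"
```

```text
t 14.8 tcp [0.5754 0.2873 0.3309] grasp [0.5735 0.2876 0.1759] fix turn units [-0.02 -0.12] jaw -73.8 F [-0.01 -0.22 -1.3 ] T [-0.06  0.02 -0.  ] open 0.0282 eff [ 6.300e-01 -4.308e+01 -3.643e+01  1.300e-01  4.000e-02  6.000e-02]
```

Emit:
carry_out:
  increments:
    - [[0, -0.12, 0], [0.3, 0, -0.3], 0]
    - [[0, 0, 0], [0.1, 0, -0.7], 0]
    - [[0, 0, 0], [0, 0, -0.7], 0]
    - [[0, 0, 0], [0, 0, -0.5], 0]
    - [[0, 0, 0], [0, 0, -0.3], 0]
    - [[0, 0, 0], [0, 0, 0], 0]
    - [[0, 0, 0], [0, 0, 0], 0]

```text
t: 15.5
tool_pos: [0.5842, 0.284, 0.2736]
tool_rot: [1.0, 1.33, -1.004]
contact_force: [0.1, 0.4, -1.8]
opening: 0.0281
```

```bash
python3 -c "
from h import *
st()"
```

```text
t 15.5 tcp [0.5842 0.284  0.2736] grasp [0.5838 0.2839 0.1186] fix turn units [ 0.01 -0.03] jaw -74.0 F [ 0.13  0.44 -1.82] T [ 0.01 -0.03  0.01] open 0.0281 eff [-4.000e-02 -4.402e+01 -3.441e+01 -0.000e+00  3.000e-02  0.000e+00]
```

Emit:
carry_out:
  increments:
    - [[0, 0, 0], [0, 0, -0.15], 0]
    - [[0, 0, 0], [0, 0, -0.1], 0]
    - [[0, 0, 0], [0, 0, -0.05], 0]

```text
t: 15.8
tool_pos: [0.5849, 0.2842, 0.2698]
tool_rot: [1.002, 1.328, -1.002]
contact_force: [-1.7, -1.2, 2.8]
opening: 0.0279
```

Contact. Releasing.

Emit:
carry_out:
  increments:
    - [[0, 0, 0], [-0.05, 0, 0], 0.5]
    - [[0, 0, 0], [0, 0, 0], 0.7]
    - [[0, 0, 0], [0, 0, 0], 1]
    - [[0, 0, 0], [0, 0, 0], 1]
    - [[0, 0, 0], [0, 0, 0.3], 1]
    - [[0, 0, 0], [0, 0, 0.8], 1]
    - [[0, 0, 0], [0, 0, 1], 1]
    - [[0, 0, 0], [0, 0, 1], 1]

```text
t: 16.6
tool_pos: [0.5832, 0.2842, 0.3339]
tool_rot: [1.0, 1.33, -1.003]
contact_force: [0.8, -0.1, 0.6]
opening: 0.0854
```

```bash
python3 -c "
from h import *
st()
im,d=get_image('scene'); cv2.imwrite('pics/s3.png',im)"
```

```text
t 16.6 tcp [0.5832 0.2842 0.3339] grasp [0.5828 0.2841 0.1789] fix turn units [ 0.   -0.03] jaw -74.0 F [ 0.79 -0.13  0.55] T [-0.04  0.06  0.01] open 0.0854 eff [ 4.000e-02 -4.144e+01 -3.486e+01  0.000e+00 -2.400e-01 -0.000e+00]
```

View pics/s3.png

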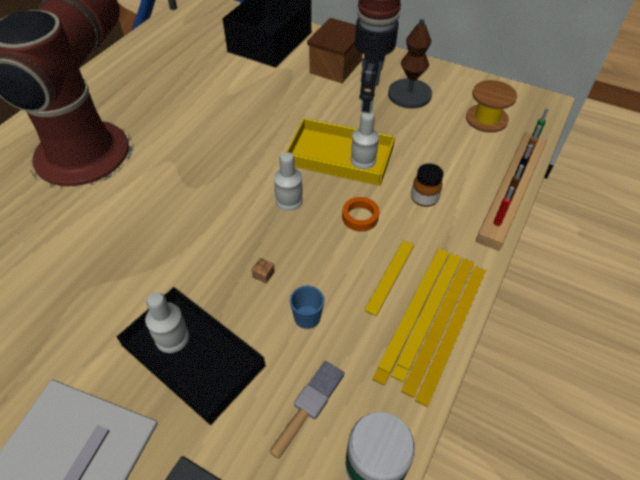

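Both placed finials stand upright, at (168,322) and (365,140). Now the last one at (0.497, 0.1015).

Emit:
carry_out:
  increments:
    - [[0, 0, 0], [-0.4, -0.8, 0.2], 1]
    - [[0, 0, 0], [-0.5, -1, 0.1], 1]
    - [[0, 0, 0], [-0.5, -1, 0], 1]
    - [[0, 0, 0], [-0.5, -1, 0], 1]
    - [[0, 0, 0], [-0.5, -1, 0], 1]
    - [[0, 0, 0], [-0.5, -1, 0], 1]
    - [[0, 0, 0], [-0.5, -1, 0], 1]
    - [[0, 0, 0], [-0.5, -1, 0], 1]

```text
t: 17.45
tool_pos: [0.505, 0.1258, 0.3561]
tool_rot: [1.011, 1.316, -0.981]
contact_force: [1.2, -0.1, -0.5]
opening: 0.0854
```

```bash
python3 -c "
from h import *
st()"
```

```text
t 17.45 tcp [0.505  0.1258 0.3561] grasp [0.5084 0.1268 0.2011] fix turn units [-0.06  0.22] jaw -73.8 F [ 1.23 -0.08 -0.54] T [0.02 0.04 0.01] open 0.0854 eff [  2.35 -26.66 -36.83   0.05  -0.09   0.32]
```

Emit:
carry_out:
  increments:
    - [[-0.06, 0.22, 0], [-0.2, -0.7, 0], 1]
    - [[0, 0, 0], [-0.1, -0.3, -0.5], 1]
    - [[0, 0, 0], [0, 0, -0.7], 1]
    - [[0, 0, 0], [0, 0, 0], 1]

```text
t: 17.85
tool_pos: [0.4984, 0.1035, 0.332]
tool_rot: [1.001, 1.328, -0.999]
contact_force: [0.2, -0.4, -0.3]
opening: 0.0854
```

```bash
python3 -c "
from h import *
st()"
```

```text
t 17.85 tcp [0.4984 0.1035 0.332 ] grasp [0.4987 0.1036 0.177 ] fix turn units [-0.01  0.01] jaw -73.9 F [ 0.2  -0.36 -0.29] T [ 0.06 -0.03  0.02] open 0.0854 eff [-3.300e-01 -2.927e+01 -3.695e+01 -2.000e-02 -1.600e-01 -1.000e-02]
```

Emit:
carry_out:
  increments:
    - [[0, 0, 0], [-0.05, -0.1, -0.8], 1]
    - [[0, 0, 0], [0, 0, -0.8], 1]
    - [[0, 0, 0], [0, 0, -0.8], 1]
    - [[0, 0, 0], [0, 0, -0.5], 1]
    - [[0, 0, 0], [0, 0, -0.1], 1]
    - [[0, 0, 0], [0, 0, 0], 1]

```text
t: 18.45
tool_pos: [0.4985, 0.1047, 0.2677]
tool_rot: [0.998, 1.333, -0.997]
contact_force: [-0.0, 0.2, -0.7]
opening: 0.0856
```

```bash
python3 -c "
from h import *
st()"
```

```text
t 18.45 tcp [0.4985 0.1047 0.2677] grasp [0.4983 0.1049 0.1127] fix turn units [-0.02 -0.01] jaw -73.7 F [-0.02  0.21 -0.68] T [-0.07 -0.04 -0.01] open 0.0856 eff [-2.000e-02 -2.910e+01 -3.339e+01  1.000e-02 -1.000e-02 -0.000e+00]
```

Emit:
carry_out:
  increments:
    - [[0, 0, 0], [-0.1, -0.15, -0.2], 1]
    - [[0, 0, 0], [0, 0, 0], 0]
    - [[0, 0, 0], [0, 0, 0], 0]
    - [[0, 0, 0], [0, 0, 0], 0]
    - [[0, 0, 0], [0, 0, 0], 0]
    - [[0, 0, 0], [0, 0, 0], 0]
    - [[0, 0, 0], [0, 0, 0], 0]

```text
t: 19.15
tool_pos: [0.4975, 0.1016, 0.2663]
tool_rot: [1.0, 1.329, -0.993]
contact_force: [-0.1, -0.3, -1.3]
opening: 0.0284
```

```bash
python3 -c "
from h import *
st()"
```

```text
t 19.15 tcp [0.4975 0.1016 0.2663] grasp [0.4981 0.1019 0.1113] fix turn units [-0.02  0.04] jaw -73.7 F [-0.09 -0.31 -1.26] T [ 0.06 -0.02 -0.01] open 0.0284 eff [ 0.000e+00 -3.009e+01 -3.466e+01  1.000e-02 -1.000e-02 -0.000e+00]
```

Emit:
carry_out:
  increments:
    - [[0, 0, 0], [0, 0, 0.3], 0]
    - [[0, 0, 0], [0, 0, 0.7], 0]
    - [[0, 0, 0], [0, 0, 1], 0]
    - [[0, 0, 0], [0, 0, 0.7], 0]
    - [[0, 0, 0], [0, 0, 0.3], 0]
    - [[0, 0, 0], [0, 0, 0], 0]
    - [[0, 0, 0], [0, 0, 0], 0]

```text
t: 19.85
tool_pos: [0.4968, 0.1016, 0.3311]
tool_rot: [1.0, 1.329, -0.993]
contact_force: [0.0, 0.7, -1.8]
opening: 0.0284
```

```bash
python3 -c "
from h import *
st()"
```

```text
t 19.85 tcp [0.4968 0.1016 0.3311] grasp [0.4974 0.102  0.1761] fix turn units [-0.02  0.04] jaw -73.7 F [ 0.02  0.68 -1.79] T [ 0.01 -0.02  0.04] open 0.0284 eff [ 1.000e-02 -2.913e+01 -3.707e+01  1.000e-02 -2.000e-02  0.000e+00]
```

1.8 N, so hollow. It goes in the yellow tray at the near spot, (0.476, 0.265).

Emit:
carry_out:
  increments:
    - [[0, 0, 0], [0, 0.4, 0.2], 0]
    - [[0, 0, 0], [-0.1, 0.8, 0.1], 0]
    - [[0, 0, 0], [-0.1, 1, 0], 0]
    - [[0, 0, 0], [-0.1, 1, 0], 0]
    - [[0, 0, 0], [-0.1, 1, 0], 0]
    - [[0, 0, 0], [-0.1, 1, 0], 0]
    - [[0, 0, 0], [-0.1, 1, 0], 0]
    - [[0, 0, 0], [-0.1, 0.8, 0], 0]

```text
t: 20.65
tool_pos: [0.4802, 0.248, 0.3321]
tool_rot: [0.998, 1.335, -1.003]
contact_force: [-0.4, -0.8, -0.7]
opening: 0.028
```

Emit:
carry_out:
  increments:
    - [[0, 0, 0], [-0.1, 0.6, 0], 0]
    - [[0, 0, 0], [0, 0.2, 0], 0]
    - [[0, 0, 0], [0, 0, 0], 0]

```text
t: 20.95
tool_pos: [0.477, 0.2671, 0.3303]
tool_rot: [0.994, 1.339, -1.003]
contact_force: [-0.1, 0.4, -1.1]
opening: 0.0282
```

```bash
python3 -c "
from h import *
st()"
```

```text
t 20.95 tcp [0.477  0.2671 0.3303] grasp [0.4755 0.2672 0.1753] fix turn units [-0.  -0.1] jaw -73.7 F [-0.07  0.44 -1.08] T [-0.01 -0.01  0.02] open 0.0282 eff [ 4.400e-01 -3.293e+01 -3.637e+01  8.000e-02  2.000e-02  3.000e-02]
```

Floor contact is expected at TCP z of about 0.271.

Emit:
carry_out:
  increments:
    - [[0, -0.1, 0], [0, 0, -0.3], 0]
    - [[0, 0, 0], [0, 0, -0.7], 0]
    - [[0, 0, 0], [0, 0, -0.7], 0]
    - [[0, 0, 0], [0, 0, -0.5], 0]
    - [[0, 0, 0], [0, 0, -0.3], 0]
    - [[0, 0, 0], [0, 0, 0], 0]
    - [[0, 0, 0], [0, 0, 0], 0]

```text
t: 21.65
tool_pos: [0.4767, 0.2645, 0.2734]
tool_rot: [0.997, 1.33, -1.003]
contact_force: [0.5, 0.3, -2.0]
opening: 0.0282
```

```bash
python3 -c "
from h import *
st()"
```

```text
t 21.65 tcp [0.4767 0.2645 0.2734] grasp [0.4762 0.2641 0.1184] fix turn units [ 0.02 -0.03] jaw -73.9 F [ 0.49  0.34 -1.96] T [ 0.03 -0.06 -0.03] open 0.0282 eff [-2.000e-02 -3.344e+01 -3.415e+01 -1.000e-02  3.000e-02  0.000e+00]
```

Emit:
carry_out:
  increments:
    - [[0, 0, 0], [0, 0, -0.15], 0]
    - [[0, 0, 0], [0, 0, -0.1], 0]
    - [[0, 0, 0], [0, 0, -0.05], 0]

```text
t: 21.95
tool_pos: [0.4781, 0.2649, 0.2717]
tool_rot: [1.0, 1.328, -1.0]
contact_force: [-0.7, 0.4, -1.8]
opening: 0.0284
```

Emit:
carry_out:
  increments:
    - [[0, 0, 0], [0, 0, -0.15], 0]
    - [[0, 0, 0], [0, 0, -0.1], 0]

```text
t: 22.15
tool_pos: [0.4795, 0.2655, 0.2714]
tool_rot: [1.002, 1.325, -0.996]
contact_force: [-2.7, -0.6, 3.9]
opening: 0.028
```

Emit:
carry_out:
  increments:
    - [[0, 0, 0], [-0.05, 0, 0], 0.5]
    - [[0, 0, 0], [0, 0, 0], 0.7]
    - [[0, 0, 0], [0, 0, 0], 1]
    - [[0, 0, 0], [0, 0, 0], 1]
    - [[0, 0, 0], [0, 0, 0.3], 1]
    - [[0, 0, 0], [0, 0, 0.8], 1]
    - [[0, 0, 0], [0, 0, 1], 1]
    - [[0, 0, 0], [0, 0, 1], 1]

```text
t: 22.95
tool_pos: [0.4776, 0.2652, 0.3345]
tool_rot: [0.999, 1.327, -0.999]
contact_force: [0.6, 0.6, -0.0]
opening: 0.0848
```

Emit:
carry_out:
  increments:
    - [[0, 0, 0], [0, -0.5, 1], 1]
    - [[0, 0, 0], [0, -1, 0.8], 1]
    - [[0, 0, 0], [0, -1, 0.5], 1]
    - [[0, 0, 0], [0, -1, 0], 1]
    - [[0, 0, 0], [0, -1, 0], 1]
    - [[0, 0, 0], [0, -1, 0], 1]
    - [[0, 0, 0], [0, -1, 0], 1]
    - [[0, 0, 0], [0, 0, 0], 1]

```text
t: 23.75
tool_pos: [0.4777, 0.1316, 0.4007]
tool_rot: [1.01, 1.313, -0.98]
contact_force: [0.3, 0.1, 0.5]
opening: 0.0855
```

```bash
python3 - <<'E'
from h import *
st()
im,d=get_image('scene'); cv2.imwrite('pics/s4.png',im)
im,d=get_image('top'); cv2.imwrite('pics/t4.png',im)
P=cloud("top",d,d>0); d0=np.load("topd.npy")
for n,(x,y),c,a in [("y far",(.584,.284),(.5296,.276),11.3),("y near",(.479,.265),(.5296,.276),11.3),("b",(.484,-.276),(.534,-.286),-10.24)]:
    s=(np.hypot(P[:,0]-x,P[:,1]-y)<.03)&(P[:,2]>.118); Q=P[s]
    if len(Q)==0: print(n,"none");continue
    e,r=cv2.minEnclosingCircle((Q[:,:2]*1000).astype(np.float32)); e=np.array(e)/1000-c
    a=np.radians(a); print(n,len(Q),"zmax",np.percentile(Q[:,2],98).round(4),"r",round(r,1),"tray frame",round(e[0]*np.cos(a)+e[1]*np.sin(a),4),round(-e[0]*np.sin(a)+e[1]*np.cos(a),4))
for q in ["cup","tape","block","strip","brush","jar"]:
    m=masks_of("top",q); 
    if m: print(q,round(m[0]["p"],2),cloud("top",d,m[0]["region"]).mean(0).round(3))
E
```

```text
t 23.75 tcp [0.4777 0.1316 0.4007] grasp [0.4814 0.1323 0.2458] fix turn units [-0.04  0.24] jaw -73.7 F [0.34 0.06 0.46] T [ 0.04 -0.01 -0.03] open 0.0855 eff [ -0.79 -25.52 -37.04  -0.15  -0.06  -0.15]
y far 209 zmax 0.1352 r 15.1 tray frame 0.054 -0.0025
y near none
b 212 zmax 0.1353 r 15.0 tray frame -0.0508 0.0001
cup 0.88 [ 0.673 -0.13   0.027]
tape 0.92 [0.651 0.128 0.022]
block 0.53 [ 0.55  -0.085  0.028]
strip 0.65 [0.763 0.022 0.009]
brush 0.61 [ 0.75  -0.262  0.017]
jar 0.66 [0.74  0.243 0.063]
```

View pics/s4.png

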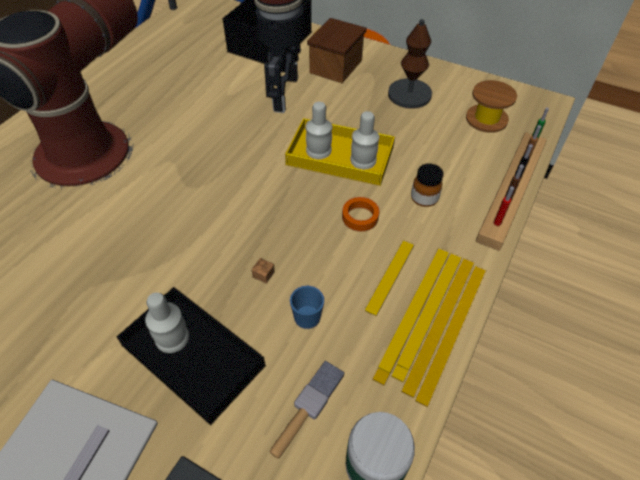

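View pics/t4.png

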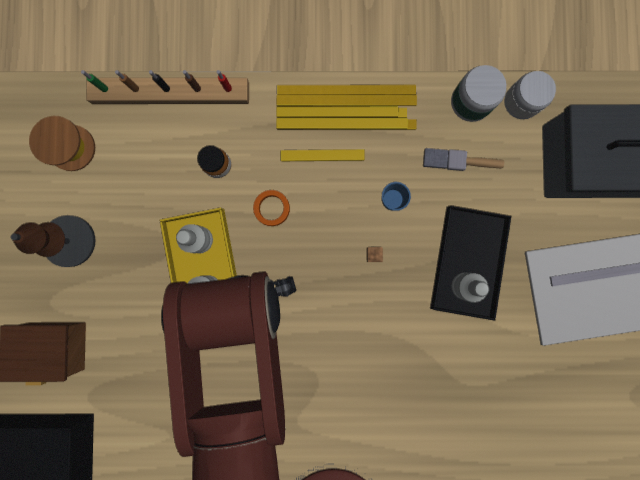

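The arm hides the last finial in the top view, so I'll measure it with the scene camera.

```bash
python3 - <<'E'
from h import *
im,d=get_image('scene')
P=cloud("scene",d,d>0)
for n,x,y in [("y near",.479,.265),("y far",.584,.284),("b",.484,-.276)]:
    near=np.hypot(P[:,0]-x,P[:,1]-y)<.045
    for lo,hi in [(.127,.145),(.1,.12),(.01,.03)]:
        Q=P[near&(P[:,2]>lo)&(P[:,2]<hi)]; print(n,lo,len(Q),Q.mean(0).round(4) if len(Q) else "", Q[:,2].max().round(4) if len(Q) else "")
E
```

```text
y near 0.127 96 [0.4797 0.2597 0.1307] 0.1355
y near 0.1 101 [0.4825 0.2524 0.11  ] 0.1198
y near 0.01 169 [0.4884 0.2442 0.0191] 0.0299
y far 0.127 99 [0.5829 0.2787 0.1307] 0.135
y far 0.1 105 [0.5855 0.2715 0.1098] 0.1192
y far 0.01 163 [0.5895 0.2628 0.0188] 0.0298
b 0.127 208 [ 0.4851 -0.2813  0.1308] 0.135
b 0.1 140 [ 0.4927 -0.2862  0.1104] 0.1198
b 0.01 211 [ 0.501  -0.291   0.0176] 0.03
```

```bash
python3 -c "
from station import *
print(finish_job())"
```

```text
the job is handed in; nothing more can be done
None
```

I lifted all three finials, sorted them by weight, and handed the job in at about 24 s of the 67 s allowed. No verdict is reported on hand-in.

| Finial (starting x, y in m) | Force when lifted | Kind | Placed in | Position in tray (along, across) |
|---|---|---|---|---|
| (0.45, -0.08) | about 6.2 N | solid | black tray | (-51, 0) mm |
| (0.64, -0.01) | about 1.1 to 1.8 N | hollow | yellow tray, far end | (54, -3) mm |
| (0.50, 0.10) | about 1.1 to 2.0 N | hollow | yellow tray, near end | roughly (-50, 0) mm |

- **Upright and released:** All three tops measure about 135 mm above the bench, and the scene picture shows them standing upright. The gripper is open and clear of everything.
- **Weaker check:** The arm hid the near finial in the yellow tray from the top camera. I checked it only with the scene camera, where its shape matches the neighbouring finial that the top camera confirmed. Its tray position comes from where the gripper released it.
- **Bystanders:** All six measured within about 3 mm of where they started, which is roughly the measurement noise.

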